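# Lock the empty reel home on the winder shaft

### The arm

A 7-joint arm with a two-finger parallel gripper is mounted at the origin on the work surface. World frame = base frame: x ahead of the robot, y to its left, z up, the work surface at z = 0. Lengths are in m, angles in rad, forces in N, time in s.
With the tool pointing down it reaches from about 0.425 to 0.825 m from the base axis. Payload 3.6 kg.
Tool frame: the origin (TCP) lies on the front face of the gripper's body, between the roots of the fingers; the fingertips stand 73 mm ahead of it and the grasp point (between the pads) lies 54 mm ahead of it; z points along the fingers, y is the line along which they close (so a half turn about z gives the same grasp; the last joint's range is limited). The gripper opens to 85 mm and grips with 20 to 120 N. Pads are 22 mm wide; open, the fingers measure 114 mm over their backs; the gripper's body (76 mm by 85 mm) begins 54 mm behind the grasp point. The pads swing forward as they close: fully open they stand 13 mm farther back than shut.
Start: joints at [1.083, 0.615, -0.013, 1.423, 0.008, 1.103, -0.04], TCP at [0.29, -0.582, 0.304] pointing down, gripper open.
Joint ranges: [-3.12, 3.12], [-0.3, 2.06], [-1.34, 1.32], [0.26, 2.42], [-1.36, 4.5], [0.01, 1.98], [-2.84, 2.84]. Speed limits (rad/s): [2.79, 2.79, 3.14, 3.14, 3.14, 3.14, 3.14].

### API

Orientations are given as a unit quaternion [w, x, y, z].
In Python, from station import ctrl gives the robot as it stands.
- The arm moves only by the tool move_arm, never from a script. Its argument "targets" is a list of rows, each a list of 3 entries, a list of its own where there are three numbers: the closure, from 0 (fully open) to 1 (shut), then the shift along the world's x, y, z in m, then the turn, a rotation vector about the world's x, y, z in rad. In form: [[gripper, [x, y, z], [rx, ry, rz]], ...]. A call has 1 to 12 rows; each row shifts and turns the commanded pose from where the row before left it; what a row does not reach is not made up. A row lasts 1/8 s, in which the tool goes at most 62.5 mm and 10.7 degrees, less where a joint would pass 70% of its speed; a pose out of reach is approached as far as the arm can. A call with a gripper value outside its range is refused whole. The fingers move at their own pace and stop on an object; the grip force is fixed at half the most. Time passes only in rows, so rows that do not move let the fingers close. It gives the time, the measured TCP pose, the force, the opening and the grip force at its end, in the units of the state.
- ctrl.get_state(): the state, without advancing time (a new reading comes with each control period).
- ctrl.grab_frame(name): name is "side" or "top"; returns the picture (400x640x3 uint8, blue, green, red); there is no depth.
- ctrl.camera_info(name): a dict with "fx", "fy", "cx", "cy" (pixels), "position" and "orientation" of the camera in the world. Camera axes: x right, y up, looking along -z (the intrinsics and any distortion apply to the point x, -y, -z); pixel columns grow to the right and rows downward; lengths in m; the calibration is good to about 2 mm. A picture is of the moment at which its call begins. camera_info takes no time and is no camera call.
- ctrl.close_job(): hands the job in; it is judged then, once.
The state is a dict: "t": time; "joint_positions": joint angles; "qvel": joint speeds; "tau": joint torques, N m; "tool_pos": TCP position; "ee_rot": TCP orientation; "contact_force": force on the tool from outside, world axes, zero at the start; "moment": the same for the moment, N m; "width": finger opening in m; "finger_force": force on a finger pad.
Only numpy, scipy, OpenCV 4.12 (cv2) and the standard library are available. Lean on these libraries where they do the work, as an engineer would, in place of code of your own. Each camera call takes 0.05 s, during which the arm holds its last target. There are 200 camera calls.

### The job

The empty reel has walked off the backing plate on the winder's shaft. Loosen the collar's set screw by swinging its lever a quarter turn counterclockwise, slide the collar along the shaft so that it pushes the reel fully home against the backing plate with no play left, then swing the lever back until the screw is tight. Leave the other things on the bench where they are.

Things in the scene. Friction and masses are not known exactly. Their poses are not given: they have to be found in the camera images.
- winder: Reel winder, fixed, its heading varies: white housing 170 x 170 x 200 mm, black motor behind, and a level bare steel shaft, 20 mm thick, axis 125 mm above the bench. Origin on the bench under the shaft's axis; +z up; -y runs along the shaft away from the housing (outboard) to its free end at y = -165 mm; the housing begins at y = +150 mm. Seen from the robot the shaft points to the right.
- plate_face (a point): Centre of the outboard face of the fixed steel backing plate (disc 110 mm across) at the root of the shaft, at y = +130 mm of the winder, 125 mm above the bench. From here outboard the shaft carries the reel, then the collar.
- reel (a joint): How far (m) the empty grey plastic reel stands off the backing plate; 0 = home against it, grows outboard. Starts 0.015 to 0.04. Reel: flanges 125 mm across, 90 mm wide overall, spins freely; about 2 N slides it. The collar does not pull it, only pushes it.
- reel_face (a point): Centre of the reel's outboard face, on the shaft axis.
- hub (a joint): Position (m) of the flanged steel collar along the shaft; 0 = touching a reel that is home, grows outboard. Starts 0.075 to 0.115. It slides with about 3 N once the set screw is loose (5 to 7 N with the reel in front of it) and is keyed, so it cannot turn; clamped, it holds 40 N or more.
- hub_face (a point): Centre of the collar's reel-side face, on the shaft axis. From this face outboard: a disc 110 mm across and 12 mm thick, then a round boss 48 mm across and 40 mm long. The outboard side of the disc, beside the boss, is the place to push on.
- screw (a joint): Angle (rad) of the lever-headed set screw, counterclockwise from above; 0 = tight, at a hard stop, lever square to the shaft (winder's -x); 1.57 = a quarter turn, lever pointing outboard; ends at 1.9. It grips the shaft below about 0.75, frees the collar above, and stays at its stop once pushed there. Starts 0 to 0.08. Turning takes 0.1 Nm loose, up to 0.5 Nm near the stop (7 N at its end).
- screw_top (a point): Top of the set screw's head, on the screw's upright axis, which stands on the collar's boss 32 mm outboard of the collar's reel-side face; 64 mm above the shaft axis (189 mm above the bench).
- lever_end (a point): On the lever's centre line, 79 mm from the screw's axis, 182 mm above the bench. The lever is a black round bar 16 mm thick that rises from 174 mm at the screw to 182 mm here and ends 8 mm farther out; below it the boss's top is 149 mm above the bench, and the top of the collar's disc, 20 mm from the lever's line, 180 mm.
- fuse_a: Bystander: black fuse-holder body, 74 x 34 x 23 mm, lying on the bench under the shaft. Origin under its centre.
- fuse_b: Bystander: another such fuse holder, near the shaft's free end.
- fuse_c: Bystander: another such fuse holder, on the robot's side of the winder.
- screwdriver: Bystander: screwdriver with a black handle, lying on the robot's side of the winder.
- crimper: Bystander: crimping pliers, about 205 mm long, lying to the robot's right.
- spare_reel: Bystander: a second empty reel lying flat (125 mm across, 90 mm high) beyond the free end of the shaft.
- spare_collar: Bystander: plain steel shaft collar without a screw, 60 mm across, 22 mm high, flat on the bench by the housing.
- cup: Bystander: white mug, 90 mm high, to the robot's right.

How it is judged:
By the outcome, as a careful person would: the job done as asked, in the order asked, and still so for the second after the job is handed in, with the robot touching nothing.
It also fails if it takes over 64 s, if anything falls off the work surface, if the arm or the gripper's body presses on something with over 40 N, if the wrist force passes 120 N, or if a joint passes its speed limit or range.

## Working session

There is one attempt and no reset: what is moved stays moved. The work goes in short steps, Python scripts to look and compute and a tool call to move; the robot and the scene stay as the last step left them, time stands still between calls to the robot, and variables do not carry over. Pictures are saved under pics/ and viewed, at most 10 in all, crops included, and the job is handed in when it is done.

Besides the shell and the picture viewer there is one more tool, called after "Call:" as name([rows], argument=value, ...), one row to a line, values as JSON. move_arm: Moves the arm, as the interface text tells. Its arguments: {"type":"object","properties":{"targets":{"type":"array"}},"required":["targets"]}

```bash
mkdir -p pics; python3 - <<'E'
from station import ctrl
import cv2
for n in("side","top"):
    print(n,ctrl.camera_info(n)); cv2.imwrite(f"pics/{n}0.png",ctrl.grab_frame(n))
s=ctrl.get_state(); print(s)
E
```

```text
side {'fx': 518.4508213291997, 'fy': 518.4508213291997, 'cx': 307.4967791548575, 'cy': 203.96813622628082, 'position': array([0.03667046, 1.04052008, 1.1140417 ]), 'orientation': array([-0.16641227, -0.09175426,  0.43854578,  0.87838813])}
top {'fx': 497.7433900245829, 'fy': 497.7433900245829, 'cx': 313.16334967715386, 'cy': 204.31236703830442, 'position': array([ 0.45586981, -0.14353581,  1.32111516]), 'orientation': array([ 0.71423312,  0.03156151, -0.02749332, -0.69865516])}
{'t': 0.1, 'joint_positions': array([ 1.08247977,  0.61584143, -0.0125765 ,  1.42476758,  0.00807872,
        1.10343787, -0.04042068]), 'qvel': array([ 5.79951233e-05, -2.38384996e-03,  9.60933700e-04, -3.55200616e-03,
       -7.20768283e-04, -9.18916331e-04, -3.46140986e-04]), 'tau': array([ 1.00720310e-03, -4.70383573e+01,  2.59935530e-01, -1.71571380e+01,
        1.00446772e-02,  5.84993191e-03, -1.46040014e-05]), 'tool_pos': array([ 0.28938229, -0.58142934,  0.30283204]), 'ee_rot': array([-1.16598582e-03,  9.73457913e-01,  2.28862942e-01, -2.92684952e-04]), 'contact_force': array([-0.62379611, -0.38485708,  0.05025308]), 'moment': array([ 0.00327761, -0.0134571 ,  0.0266302 ]), 'finger_force': 0.0, 'width': 0.08556373347935312}
```

View pics/side0.png

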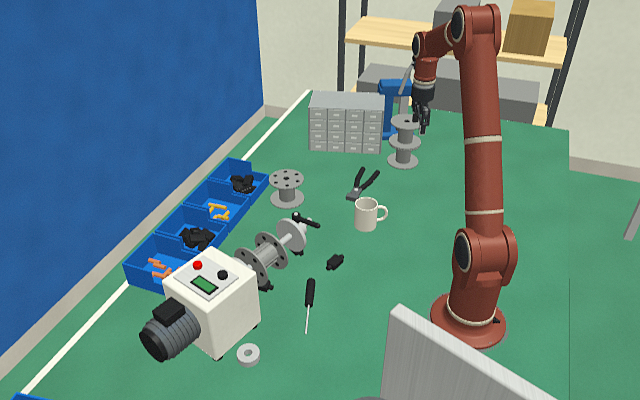

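View pics/top0.png

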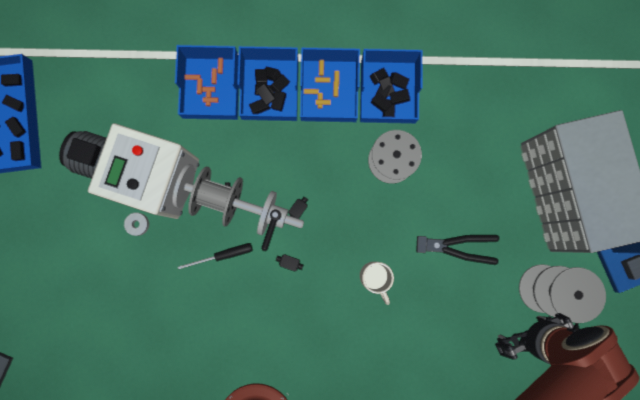

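The side view shows the winder at about (215,290), with the collar and lever at about (293,232). In the top view the collar is at about (272,213), the screw at (275,214) and the lever end at (266,245). I'll zoom in on both.

```bash
cat > h.py <<'E'
from station import ctrl
import numpy as np, cv2
from scipy.spatial.transform import Rotation as R
I={n:ctrl.camera_info(n) for n in("side","top")}
def rot(n):
    w,x,y,z=I[n]["orientation"]; return R.from_quat([x,y,z,w]).as_matrix()
def ray(n,u,v):
    c=I[n]; d=rot(n)@np.array([(u-c["cx"])/c["fx"],-(v-c["cy"])/c["fy"],-1]); return c["position"],d
def at(n,u,v,z):
    p,d=ray(n,u,v); return p+d*(z-p[2])/d[2]
def proj(n,P):
    c=I[n]; q=rot(n).T@(np.asarray(P)-c["position"]); return np.array([c["cx"]+c["fx"]*q[0]/-q[2],c["cy"]-c["fy"]*q[1]/-q[2]])
def tri(a,b):
    (p,d),(q,e)=ray("top",*a),ray("side",*b)
    s=np.linalg.lstsq(np.c_[d,-e],q-p,rcond=None)[0]; A,B=p+s[0]*d,q+s[1]*e
    return (A+B)/2,np.linalg.norm(A-B)
def crop(n,src,x,y,w,h,k,out):
    cv2.imwrite(out,cv2.resize(src[y:y+h,x:x+w],None,fx=k,fy=k,interpolation=cv2.INTER_CUBIC))
E
python3 - <<'E'
from h import *
crop("t",cv2.imread("pics/top0.png"),160,140,160,120,5,"pics/tc.png")
crop("s",cv2.imread("pics/side0.png"),220,190,120,100,6,"pics/sc.png")
E
```

```text
(no output)
```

View pics/tc.png

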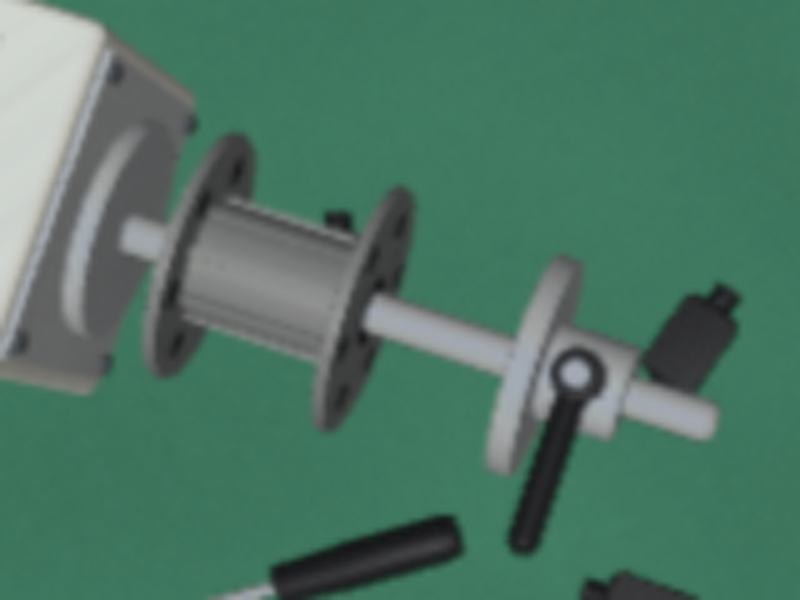

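View pics/sc.png

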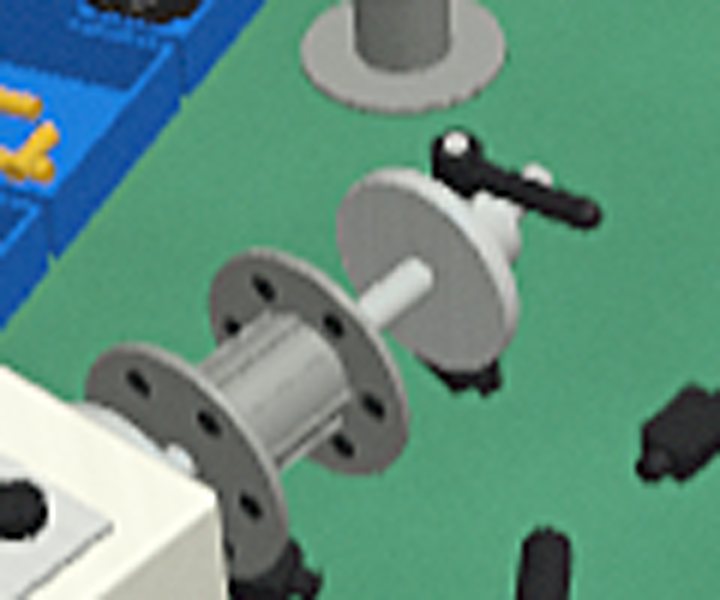

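The top crop shows the screw head at (577,372), the lever tip at (523,547) and the shaft's free end at (712,422). The reel flanges are at x≈200 and x≈365, and the plate is at x≈90. In the side crop the screw head is at (455,145) and the lever tip at about (595,213).

```bash
python3 - <<'E'
from h import *
T=lambda u,v:((u+.5)/5-.5+160,(v+.5)/5-.5+140)
S=lambda u,v:((u+.5)/6-.5+220,(v+.5)/6-.5+190)
np.set_printoptions(precision=4,suppress=True)
print("screw tri",tri(T(577,372),S(455,145)), at("top",*T(577,372),.189), at("side",*S(455,145),.189))
print("levertip tri",tri(T(523,547),S(593,214)), at("top",*T(523,549),.182))
pts=[at("top",*T(u,v),.125) for u,v in[(140,237),(373,312),(500,349),(630,393),(714,422)]]
print(np.array(pts))
P=np.array(pts)[:,:2]; m=P.mean(0); d=np.linalg.svd(P-m)[2][0]; d*=-np.sign(d[1]); 
d=-d if d[1]>0 else d
print("outboard dir",d, "heading",np.arctan2(d[1],d[0]))
s=at("top",*T(577,372),.189)[:2]; e=at("top",*T(714,422),.125)[:2]
n=np.array([-d[1],d[0]]); print("screw offset from line",(s-m)@n,"along to free end",(e-s)@d)
E
```

```text
screw tri (array([ 0.5272, -0.0491,  0.1869]), np.float64(0.0010523679079327123)) [ 0.5265 -0.0495  0.189 ] [ 0.5265 -0.0465  0.189 ]
levertip tri (array([ 0.4469, -0.0266,  0.184 ]), np.float64(0.0008281842144392746)) [ 0.4456 -0.0266  0.182 ]
[[ 0.5914  0.1694  0.125 ]
 [ 0.5574  0.0552  0.125 ]
 [ 0.5408 -0.0067  0.125 ]
 [ 0.521  -0.07    0.125 ]
 [ 0.5079 -0.1107  0.125 ]]
outboard dir [-0.2838 -0.9589] heading -1.8585706475554877
screw offset from line -0.0002935256288861706 along to free end 0.06401635912074766
```

Call:
move_arm([
  [1,[0.015,0.048,0],[0,0,0.068]],
  [1,[0.015,0.048,0],[0,0,0.068]],
  [1,[0.015,0.048,0],[0,0,0.068]],
  [1,[0.015,0.048,0],[0,0,0.068]],
  [1,[0.015,0.048,0],[0,0,0.068]],
  [1,[0.015,0.048,0],[0,0,0.068]],
  [1,[0.015,0.048,0],[0,0,0.068]],
  [1,[0.015,0.048,0],[0,0,0.068]],
  [1,[0.015,0.048,0],[0,0,0.068]],
  [1,[0.015,0.048,0],[0,0,0.068]],
  [1,[0.015,0.048,0],[0,0,0.068]],
  [1,[0.013,0.055,0],[0,0,0.068]],
])

```text
t: 1.6
tool_pos: [0.4679, 0.0021, 0.3037]
ee_rot: [0.0, 0.803, 0.597, -0.0]
contact_force: [-0.3, -0.3, -0.3]
width: 0.0001
finger_force: 0.0
```

Call:
move_arm([
  [1,[0,0,-0.025],[0,0,0]],
  [1,[0,0,-0.025],[0,0,0]],
  [1,[0,0,-0.02],[0,0,0]],
  [1,[0,0,0],[0,0,0]],
])

```text
t: 2.1
tool_pos: [0.4666, 0.001, 0.2326]
ee_rot: [-0.001, 0.803, 0.596, -0.002]
contact_force: [-0.0, 0.2, -0.4]
width: -0.0001
finger_force: 0.0
```

```bash
python3 - <<'E'
from h import *
t=ctrl.grab_frame("top"); s=ctrl.grab_frame("side")
a=cv2.resize(t[140:260,180:310],None,fx=3,fy=3,interpolation=2); b=cv2.resize(s[150:270,230:360],None,fx=3,fy=3,interpolation=2)
cv2.imwrite("pics/p1.png",np.hstack([a,b]))
# arc plan: finger centre about the screw, lever angle th
d=np.array([-.284,-.959]); p=np.array([-.959,.284]); c=np.array([.5272,-.0491])
prev=None
for th in np.linspace(0,1.57,11):
    l=np.cos(th)*p+np.sin(th)*d; n=-(-np.sin(th)*p+np.cos(th)*d)
    off=8+(11*abs(np.cos(th))+14.5*abs(np.sin(th)))
    q=c+.070*l+n*off/1000
    print(round(th,2),q.round(4), None if prev is None else (q-prev).round(4)); prev=q
E
```

```text
0.0 [ 0.4655 -0.011 ] None
0.16 [ 0.4605 -0.019 ] [-0.0049 -0.008 ]
0.31 [ 0.4566 -0.028 ] [-0.0039 -0.009 ]
0.47 [ 0.4539 -0.0379] [-0.0027 -0.0099]
0.63 [ 0.4527 -0.0485] [-0.0012 -0.0106]
0.78 [ 0.4532 -0.0596] [ 0.0005 -0.0111]
0.94 [ 0.4557 -0.0709] [ 0.0025 -0.0113]
1.1 [ 0.4602 -0.082 ] [ 0.0045 -0.0111]
1.26 [ 0.4668 -0.0925] [ 0.0066 -0.0105]
1.41 [ 0.4753 -0.1019] [ 0.0086 -0.0094]
1.57 [ 0.4857 -0.1098] [ 0.0104 -0.0079]
```

View pics/p1.png

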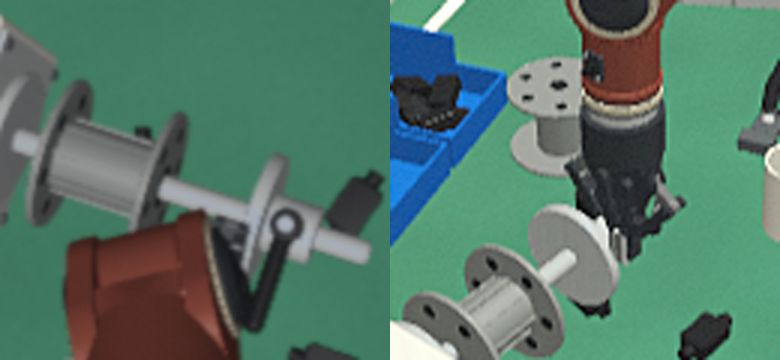

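The top view shows the gripper on the inboard side of the lever, clear of the disc. Starting the first half of the swing.

Call:
move_arm([
  [1,[-0.001,-0.012,0],[0,0,0]],
  [1,[-0.005,-0.008,0],[0,0,0]],
  [1,[-0.004,-0.009,0],[0,0,0]],
  [1,[-0.003,-0.01,0],[0,0,0]],
])

```text
t: 2.7
tool_pos: [0.4564, -0.0372, 0.2352]
ee_rot: [0.001, 0.802, 0.597, 0.003]
contact_force: [2.7, 4.5, 1.4]
width: -0.0003
finger_force: 1.9
```

Call:
move_arm([
  [1,[-0.002,-0.011,0],[0,0,0]],
  [1,[0.0,-0.011,0],[0,0,0]],
  [1,[0.002,-0.011,0],[0,0,0]],
  [1,[0.004,-0.011,0],[0,0,0]],
  [1,[0.007,-0.011,0],[0,0,0]],
  [1,[0.009,-0.009,0],[0,0,0]],
  [1,[0.01,-0.008,0],[0,0,0]],
  [1,[0,0,0],[0,0,0]],
])

```text
t: 3.7
tool_pos: [0.4856, -0.1112, 0.2337]
ee_rot: [0.001, 0.803, 0.596, 0.0]
contact_force: [0.2, 0.0, -0.6]
width: -0.0004
finger_force: 0.0
```

```bash
python3 - <<'E'
from h import *
t=ctrl.grab_frame("top"); s=ctrl.grab_frame("side")
a=cv2.resize(t[140:260,180:310],None,fx=3,fy=3,interpolation=2); b=cv2.resize(s[150:270,230:360],None,fx=3,fy=3,interpolation=2)
cv2.imwrite("pics/p2.png",np.hstack([a,b]))
E
```

```text
(no output)
```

View pics/p2.png

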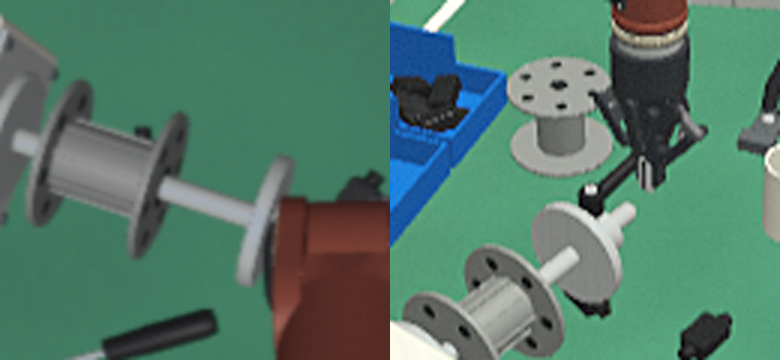

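The side view shows the lever now pointing outboard, parallel to the shaft. Next I lift clear, open part way and straddle the boss.

Call:
move_arm([
  [1,[0,0,0.03],[0,0,0]],
  [1,[0,0,0.025],[0,0,0]],
  [0.25,[0.014,0.02,0],[0,0,0]],
  [0.25,[0.014,0.02,0],[0,0,0]],
  [0.25,[0.013,0.019,0],[0,0,0]],
  [0.25,[0,0,0],[0,0,0]],
  [0.25,[0,0,0],[0,0,0]],
])

```text
t: 4.68
tool_pos: [0.525, -0.0519, 0.2888]
ee_rot: [0.0, 0.803, 0.596, -0.001]
contact_force: [-0.5, -0.4, -0.3]
width: 0.064
finger_force: 0.0
```

```bash
python3 - <<'E'
from h import *
s=ctrl.grab_frame("side"); t=ctrl.grab_frame("top")
st=ctrl.get_state(); print(st["tool_pos"],st["width"])
a=cv2.resize(t[140:260,180:310],None,fx=3,fy=3,interpolation=2); b=cv2.resize(s[150:270,230:360],None,fx=3,fy=3,interpolation=2)
cv2.imwrite("pics/p3.png",np.hstack([a,b]))
E
```

```text
[ 0.5249645  -0.05231708  0.28882663] 0.0642765982578984
```

View pics/p3.png

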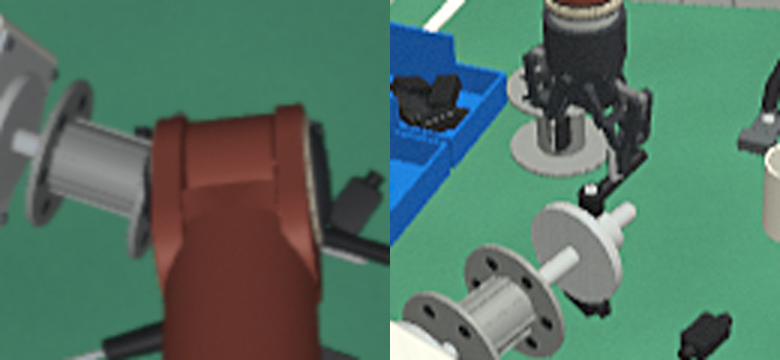

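Fingers sit above the collar, either side of the boss. Descending.

Call:
move_arm([
  [0.25,[0.001,0,-0.025],[0,0,0]],
  [0.25,[0,0,-0.025],[0,0,0]],
  [0.25,[0,0,-0.02],[0,0,0]],
  [0.25,[0,0,-0.012],[0,0,0]],
  [0.25,[0,0,0],[0,0,0]],
])

```text
t: 5.4
tool_pos: [0.5261, -0.0515, 0.2063]
ee_rot: [-0.0, 0.803, 0.596, -0.001]
contact_force: [0.0, -0.4, 0.8]
width: 0.0641
finger_force: 0.0
```

Call:
move_arm([
  [0.25,[0.0028,0.0096,0],[0,0,0]],
  [0.25,[0.0028,0.0096,0],[0,0,0]],
  [0.25,[0.0028,0.0096,0],[0,0,0]],
  [0.25,[0.0028,0.0096,0],[0,0,0]],
])

```text
t: 5.9
tool_pos: [0.5387, -0.0122, 0.2074]
ee_rot: [0.001, 0.803, 0.596, 0.001]
contact_force: [1.4, -4.2, 0.3]
width: 0.0642
finger_force: 1.9
```

Call:
move_arm([
  [0.25,[0.0028,0.0096,0],[0,0,0]],
  [0.25,[0.0028,0.0096,0],[0,0,0]],
  [0.25,[0.0028,0.0096,0],[0,0,0]],
  [0.25,[0.0028,0.0096,0],[0,0,0]],
])

```text
t: 6.4
tool_pos: [0.5492, 0.0266, 0.207]
ee_rot: [-0.0, 0.803, 0.596, 0.0]
contact_force: [0.5, -4.8, 2.2]
width: 0.0638
finger_force: 1.9
```

Call:
move_arm([
  [0.25,[0.0028,0.0096,0],[0,0,0]],
  [0.25,[0.0028,0.0096,0],[0,0,0]],
])

```text
t: 6.65
tool_pos: [0.5545, 0.0447, 0.2069]
ee_rot: [0.0, 0.803, 0.596, -0.001]
contact_force: [-0.1, -6.1, 2.5]
width: 0.0636
finger_force: 3.0
```

Call:
move_arm([
  [0.25,[0.0014,0.0048,0],[0,0,0]],
  [0.25,[0.0014,0.0048,0],[0,0,0]],
  [0.25,[0.0008,0.0029,0],[0,0,0]],
])

```text
t: 7.02
tool_pos: [0.5583, 0.0575, 0.2069]
ee_rot: [0.0, 0.803, 0.596, -0.0]
contact_force: [0.4, -5.7, 2.5]
width: 0.0642
finger_force: 2.4
```

Call:
move_arm([
  [0.25,[0.0008,0.0029,0],[0,0,0]],
  [0.25,[0.0006,0.0019,0],[0,0,0]],
])

```text
t: 7.28
tool_pos: [0.5597, 0.0621, 0.2069]
ee_rot: [0.0, 0.803, 0.596, -0.0]
contact_force: [1.2, -6.1, 1.8]
width: 0.0642
finger_force: 2.4
```

Call:
move_arm([
  [0.25,[0.0006,0.0019,0],[0,0,0]],
  [0.25,[0.0006,0.0019,0],[0,0,0]],
])

```text
t: 7.52
tool_pos: [0.5608, 0.0658, 0.2069]
ee_rot: [0.0, 0.803, 0.596, -0.0]
contact_force: [1.2, -5.8, 3.1]
width: 0.0638
finger_force: 2.4
```

Call:
move_arm([
  [0.25,[0.0006,0.0019,0],[0,0,0]],
  [0.25,[0,0,0],[0,0,0]],
])

```text
t: 7.78
tool_pos: [0.5611, 0.0668, 0.2069]
ee_rot: [0.001, 0.803, 0.596, -0.001]
contact_force: [0.3, -6.6, 3.2]
width: 0.0638
finger_force: 3.2
```

Call:
move_arm([
  [0.25,[0.0006,0.0019,0],[0,0,0]],
  [0.25,[0,0,0],[0,0,0]],
])

```text
t: 8.02
tool_pos: [0.5612, 0.0669, 0.2068]
ee_rot: [0.001, 0.803, 0.596, -0.003]
contact_force: [-1.2, -9.5, 4.9]
width: 0.0638
finger_force: 4.7
```

Call:
move_arm([
  [0.25,[0.0006,0.0019,0],[0,0,0]],
  [0.25,[0,0,0],[0,0,0]],
])

```text
t: 8.28
tool_pos: [0.5612, 0.0671, 0.2068]
ee_rot: [0.002, 0.803, 0.596, -0.005]
contact_force: [-2.5, -11.2, 6.1]
width: 0.0641
finger_force: 6.1
```

Progress has stalled where the reel-home position was predicted, and the force is rising. I'll press a bit more to confirm it is home.

Call:
move_arm([
  [0.25,[0.001,0.0038,0],[0,0,0]],
  [0.25,[0.001,0.0038,0],[0,0,0]],
  [0.25,[0,0,0],[0,0,0]],
  [0.25,[0,0,0],[0,0,0]],
])

```text
t: 8.78
tool_pos: [0.5616, 0.0678, 0.2068]
ee_rot: [0.005, 0.804, 0.594, -0.011]
contact_force: [-7.2, -24.1, 13.4]
width: 0.0639
finger_force: 11.8
```

```bash
python3 - <<'E'
from h import *
s=ctrl.grab_frame("side"); t=ctrl.grab_frame("top")
a=cv2.resize(t[140:260,170:300],None,fx=3,fy=3,interpolation=2); b=cv2.resize(s[170:290,220:350],None,fx=3,fy=3,interpolation=2)
cv2.imwrite("pics/p4.png",np.hstack([a,b]))
E
```

```text
(no output)
```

View pics/p4.png

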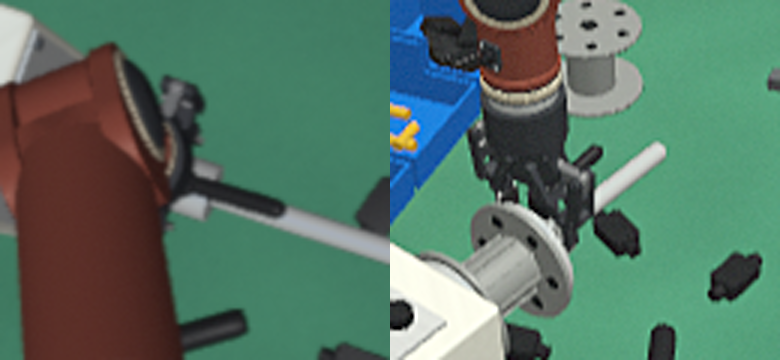

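The collar is seated against the reel with about 25 N on it, and the lever points outboard, slightly past a quarter turn. Now I back off, lift, close the fingers and move to the lever's far side.

Call:
move_arm([
  [0.25,[-0.0025,-0.0085,0],[0,0,0]],
  [0.25,[-0.0025,-0.0085,0],[0,0,0]],
  [0.25,[0,0,0.03],[0,0,0]],
  [0.25,[0,0,0.03],[0,0,0]],
  [0.25,[0,0,0.025],[0,0,0]],
  [1,[0.011,-0.025,0],[0,0,0]],
  [1,[0.011,-0.025,0],[0,0,0]],
  [1,[0.011,-0.025,0],[0,0,0]],
  [1,[0,0,0],[0,0,0]],
])

```text
t: 10.0
tool_pos: [0.5928, -0.0128, 0.2911]
ee_rot: [-0.001, 0.803, 0.596, -0.0]
contact_force: [-1.1, 0.3, -0.5]
width: -0.0001
finger_force: 0.0
```

```bash
python3 - <<'E'
from h import *
s=ctrl.grab_frame("side"); t=ctrl.grab_frame("top")
st=ctrl.get_state(); print(st["tool_pos"],st["width"],st["ee_rot"])
for P in([.5586,.0584,.189],[.5535,-.0285,.182]): print(proj("side",P),proj("top",P))
print(at("top",264.3,209.2,.182))
a=cv2.resize(t[140:260,170:300],None,fx=3,fy=3,interpolation=2); b=cv2.resize(s[170:290,220:350],None,fx=3,fy=3,interpolation=2)
cv2.imwrite("pics/p5.png",np.hstack([a,b]))
E
```

```text
[ 0.59206501 -0.00974989  0.29143789] 0.00018838712982551978 [-1.71878622e-03  8.01900768e-01  5.97454630e-01  4.12015788e-04]
[270.07550887 232.8976204 ] [228.257551   198.97217158]
[284.54255091 217.17840187] [266.46455895 202.28805027]
[ 0.53746859 -0.02400872  0.182     ]
```

View pics/p5.png

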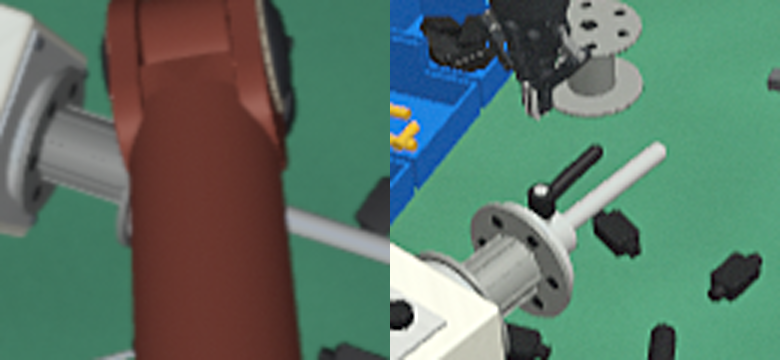

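Side view confirms the screw head at about (270,233), exactly where predicted, and the lever at about 1.6 rad. Going down on its far side, with the return arc worked out alongside.

Call:
move_arm([
  [1,[-0.002,-0.008,0],[0,0,0]],
  [1,[0,0,-0.02],[0,0,0]],
  [1,[0,0,-0.02],[0,0,0]],
  [1,[0,0,-0.018],[0,0,0]],
  [1,[0,0,0],[0,0,0]],
])

```text
t: 10.72
tool_pos: [0.5894, -0.0198, 0.2327]
ee_rot: [-0.001, 0.802, 0.597, -0.001]
contact_force: [0.1, -0.5, -0.1]
width: 0.0
finger_force: 0.0
```

```bash
python3 - <<'E'
from h import *
d=np.array([-.284,-.959]); p=np.array([-.959,.284]); c=np.array([.5586,.0584])
prev=ctrl.get_state()["tool_pos"][:2]; print(prev)
for th in np.linspace(1.6,0,11):
    l=np.cos(th)*p+np.sin(th)*d; n=(-np.sin(th)*p+np.cos(th)*d)
    off=8+(11*abs(np.cos(th))+14.5*abs(np.sin(th)))
    q=c+.070*l+n*off/1000
    print(round(th,2),q.round(4),(q-prev).round(4)); prev=q
E
```

```text
[ 0.5894456  -0.01978788]
1.6 [ 0.5627 -0.0151] [-0.0267  0.0047]
1.44 [ 0.5519 -0.0152] [-0.0109 -0.0001]
1.28 [ 0.5413 -0.0139] [-0.0106  0.0013]
1.12 [ 0.5306 -0.0108] [-0.0107  0.0031]
0.96 [ 0.5201 -0.0057] [-0.0104  0.0051]
0.8 [0.5103 0.0014] [-0.0098  0.0071]
0.64 [0.5017 0.0103] [-0.0087  0.009 ]
0.48 [0.4945 0.021 ] [-0.0071  0.0107]
0.32 [0.4894 0.0332] [-0.0052  0.0121]
0.16 [0.4865 0.0463] [-0.0029  0.0132]
0.0 [0.4861 0.0601] [-0.0004  0.0137]
```

Call:
move_arm([
  [1,[-0.013,0.002,0],[0,0,0]],
  [1,[-0.013,0.002,0],[0,0,0]],
  [1,[-0.011,0,0],[0,0,0]],
  [1,[-0.011,0.001,0],[0,0,0]],
  [1,[-0.011,0.003,0],[0,0,0]],
  [1,[-0.01,0.005,0],[0,0,0]],
  [1,[-0.01,0.007,0],[0,0,0]],
  [1,[-0.009,0.009,0],[0,0,0]],
])

```text
t: 11.72
tool_pos: [0.5018, 0.0087, 0.2338]
ee_rot: [0.0, 0.803, 0.596, -0.0]
contact_force: [2.6, -0.7, 0.1]
width: 0.0001
finger_force: 1.0
```

Call:
move_arm([
  [1,[-0.007,0.011,0],[0,0,0]],
  [1,[-0.005,0.012,0],[0,0,0]],
])

```text
t: 11.98
tool_pos: [0.491, 0.031, 0.2341]
ee_rot: [0.001, 0.803, 0.596, 0.0]
contact_force: [3.2, -4.4, -1.0]
width: -0.0
finger_force: 2.1
```

Call:
move_arm([
  [1,[-0.003,0.013,0],[0,0,0]],
  [1,[0,0.006,0],[0,0,0]],
])

```text
t: 12.22
tool_pos: [0.4867, 0.0507, 0.2336]
ee_rot: [-0.0, 0.803, 0.597, -0.001]
contact_force: [1.3, -3.7, 0.2]
width: -0.0001
finger_force: 1.9
```

Now the final tightening, pushing in the inboard direction.

Call:
move_arm([
  [1,[0.001,0.005,0],[0,0,0]],
  [1,[0.001,0.004,0],[0,0,0]],
  [1,[0,0,0],[0,0,0]],
])

```text
t: 12.6
tool_pos: [0.4882, 0.0586, 0.2334]
ee_rot: [-0.0, 0.803, 0.596, -0.002]
contact_force: [-2.4, -4.4, 2.0]
width: 0.0001
finger_force: 2.3
```

Call:
move_arm([
  [1,[0.001,0.003,0],[0,0,0]],
  [1,[0.001,0.003,0],[0,0,0]],
  [1,[0,0,0],[0,0,0]],
])

```text
t: 12.98
tool_pos: [0.4888, 0.0606, 0.2332]
ee_rot: [0.001, 0.804, 0.595, -0.006]
contact_force: [-4.7, -10.4, 7.4]
width: -0.0002
finger_force: 6.3
```

Call:
move_arm([
  [1,[0.001,0.004,0],[0,0,0]],
  [1,[0.001,0.004,0],[0,0,0]],
  [1,[0,0,0],[0,0,0]],
  [1,[0,0,0],[0,0,0]],
])

```text
t: 13.48
tool_pos: [0.4892, 0.062, 0.2331]
ee_rot: [0.003, 0.805, 0.593, -0.012]
contact_force: [-8.6, -23.0, 13.2]
width: 0.0002
finger_force: 12.0
```

Call:
move_arm([
  [1,[0.001,0.004,0],[0,0,0]],
  [1,[0,0,0],[0,0,0]],
  [1,[0,0,0],[0,0,0]],
])

```text
t: 13.85
tool_pos: [0.4894, 0.0628, 0.233]
ee_rot: [0.005, 0.806, 0.592, -0.015]
contact_force: [-10.1, -29.1, 17.2]
width: 0.0002
finger_force: 15.2
```

The lever is stalled at 30 N, against its stop. Retreating outboard and up, clear of the view.

Call:
move_arm([
  [1,[-0.003,-0.01,0],[0,0,0]],
  [1,[-0.006,-0.019,0],[0,0,0]],
  [1,[-0.006,-0.019,0],[0,0,0]],
  [1,[0,0,0.04],[0,0,0]],
  [1,[0,-0.03,0.04],[0,0,0]],
  [1,[0,-0.06,0],[0,0,0]],
  [1,[0,-0.06,0],[0,0,0]],
  [1,[0,-0.06,0],[0,0,0]],
  [1,[0,-0.06,0],[0,0,0]],
  [1,[0,0,0],[0,0,0]],
])

```text
t: 15.1
tool_pos: [0.4788, -0.2456, 0.3131]
ee_rot: [0.0, 0.806, 0.592, -0.0]
contact_force: [-0.3, 1.1, 0.1]
width: -0.0002
finger_force: 0.0
```

```bash
python3 - <<'E'
from h import *
s=ctrl.grab_frame("side"); t=ctrl.grab_frame("top")
print(ctrl.get_state()["contact_force"])
a=cv2.resize(t[140:260,170:300],None,fx=3,fy=3,interpolation=2); b=cv2.resize(s[170:290,220:350],None,fx=3,fy=3,interpolation=2)
cv2.imwrite("pics/p6.png",np.hstack([a,b]))
E
```

```text
[-0.07920235  0.95943971 -0.31022129]
```

View pics/p6.png

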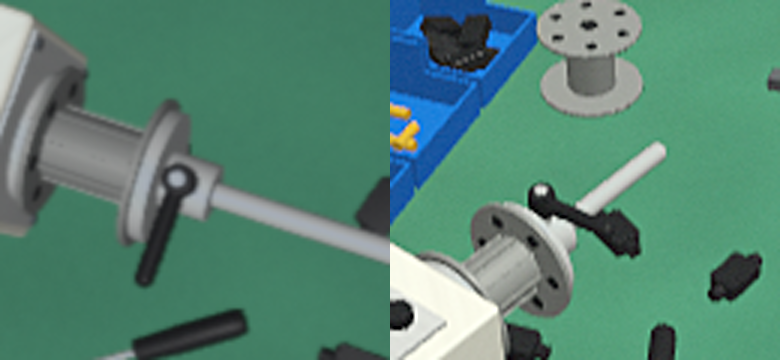

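The reel sits against the plate and the collar against the reel. The lever, from (177,180) to (144,280), is square to the shaft, and the bystanders in view haven't moved.

```bash
python3 -c "
from station import ctrl
print(ctrl.close_job())"
```

```text
the job is handed in; nothing more can be done
None
```

The job is handed in at about 15 s: I loosened the screw, pushed the collar until the reel stalled against the backing plate (about 25 N), and swung the lever back to its stop (about 30 N); the last pictures show the lever square to the shaft.

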